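# Hold the cover over the housing, ready for its screws

## Task

Take the cover plate with three holes by its handle and hold it over the open housing, the right way round, ready for its screws: level, still, about a centimetre above the rim without touching it, with every hole so well over its threaded boss that the whole thread shows through. Finish while still holding it there; the other cover, which has four holes, the screwdriver and the small black box stay where they are.

Things in the scene. Friction and masses are not known exactly. Their poses are not given: they have to be found in the camera images.
- housing: open grey cast box fixed to the bench, 150 x 100 mm and 60 mm high (walls 5 mm), with a black cable gland sticking 20 mm out of one short end and a small 15 mm mounting foot on each long side. Origin: centre of its underside; x along the long side towards the gland, y along the short side, z up. Three threaded bosses stand level with the rim: two at the end away from the gland (x = -60 mm, y = +35 and -35 mm), one at the gland end (x = +60 mm, y = 0)
- cover: the cover to use: grey metal plate 150 x 100 x 5 mm lying flat and loose on the bench, about 0.3 kg, with three through holes (two at one short end, x = -60 mm, y = +35 and -35 mm; one at the middle of the other end, x = +60 mm, y = 0) and a dark bow handle. Origin: centre of its underside; x along the long side towards the single hole, y along the short side, z up. It fits the housing with both frames' x alike (single hole over the boss at the gland end)
- cover_handle (a point): centre of the cover's handle bar, 39 mm above the plate's underside, over the plate's middle; axes as the cover's. The bar runs along the cover's x, 88 mm long, 12 mm wide (y), 14 mm high, with flat sides; 27 mm of clear space under it between its two feet (which are at x = +38 and -38 mm)
- hole0 (a point): centre of the cover's left paired (x = -60, y = +35 mm) hole, on the plate's underside (cover frame: x along the long side, y along the short side, z up); the hole is 16 mm across and goes through the 5 mm plate
- hole1 (a point): centre of the cover's right paired (x = -60, y = -35 mm) hole, on the plate's underside (cover frame: x along the long side, y along the short side, z up); the hole is 16 mm across and goes through the 5 mm plate
- hole2 (a point): centre of the cover's single (x = +60, y = 0 mm) hole, on the plate's underside (cover frame: x along the long side, y along the short side, z up); the hole is 16 mm across and goes through the 5 mm plate
- thread0 (a point): centre of the housing's left paired (x = -60, y = +35 mm) threaded hole, at the top of its boss, level with the rim 60 mm above the bench; thread 8 mm across in a round boss of 20 mm; hole0 belongs over it
- thread1 (a point): centre of the housing's right paired (x = -60, y = -35 mm) threaded hole, at the top of its boss, level with the rim 60 mm above the bench; thread 8 mm across in a round boss of 20 mm; hole1 belongs over it
- thread2 (a point): centre of the housing's single (x = +60, y = 0 mm, gland end) threaded hole, at the top of its boss, level with the rim 60 mm above the bench; thread 8 mm across in a round boss of 20 mm; hole2 belongs over it
- spare: the other cover, not to be used: same plate and handle, but four holes, one near each corner; loose on the bench. Origin: centre of its underside; x along the long side, z up
- spare_handle (a point): centre of the other cover's handle bar, 39 mm above its underside
- driver: orange screwdriver lying on the bench behind the work, 190 mm long, 25 mm thick; leave alone. Origin: its underside's centre, y along it
- cell_box: small black box, 47 x 58 x 28 mm, at the back right of the work; leave alone. Origin: its underside's centre
Not all that is in view belongs to the job. Leave any pink look-alike of the cover alone.

How it is judged (in metres and radians):
At the end, for the whole second after the job is handed in: The fingers hold the three-hole cover still (under 20 mm/s), level (0.07 rad), its underside 3 to 20 mm above the rim at each hole, touching neither housing nor other cover, each hole within 4 mm sideways of its own thread; other cover, screwdriver, black box moved under 30 mm (horizontal distance between hole0 and thread0 below 0.004 m and z of hole0 in the frame of housing between 0.063 and 0.08 m and horizontal distance between hole1 and thread1 below 0.004 m and z of hole1 in the frame of housing between 0.063 and 0.08 m and horizontal distance between hole2 and thread2 below 0.004 m and z of hole2 in the frame of housing between 0.063 and 0.08 m and angle between cover_handle's own z axis and vertical below 0.07 rad and contact force between cover and the fingers above 1 N and contact force between cover and housing below 0.1 N and contact force between cover and spare below 0.1 N and linear speed of cover below 0.02 m/s and distance of each of spare_handle, driver, cell_box from where it was at the start of the episode below 0.03 m); the arm keeps its last pose, push and grip.
It fails at once if the four-hole cover is pushed away (30 mm or more) (distance of spare_handle from where it was at the start of the episode above 0.03 m).
It fails at once if the screwdriver is pushed away (30 mm or more) (distance of driver from where it was at the start of the episode above 0.03 m).
It fails at once if the small black box is pushed away (30 mm or more) (distance of cell_box from where it was at the start of the episode above 0.03 m).
It also fails if it takes over 40 s, if anything falls off the work surface, if the arm or the gripper's body presses on something with over 40 N, if the wrist force passes 120 N, or if a joint passes its speed limit or range.

## Robot

A 6-joint arm with a two-finger parallel gripper is mounted at the origin on a cart in front of the work surface, level with it; the furniture and walls round the work are solid. World frame = base frame: x ahead of the robot, y to its left, z up, the work surface at z = 0. Lengths are in mm, angles in degrees, forces in N, time in s.
With the tool pointing down it reaches from about 300 to 850 mm from the base axis. Payload 4.2 kg.
Tool frame: the origin (TCP) lies at the very end of the fingers, on their centre line; the grasp point (between the pads) lies 19 mm behind it; z points along the fingers, y is the line along which they close (so a half turn about z gives the same grasp; the last joint's range is limited). The gripper opens to 91 mm and grips with 3 to 60 N. Pads are 32 mm wide; open, the fingers measure 118 mm over their backs; the gripper's body (76 mm by 178 mm) begins 60 mm behind the grasp point.
Start: joints at [76.031, 18.312, 89.639, -0, 72.044, -1.146], TCP at [127.614, 560.676, 213.976] pointing down, gripper open.
Joint ranges: [-177.97, 177.97], [-48.28, 115.42], [12.27, 149.76], [-77.06, 257.06], [2.81, 150.46], [-146.56, 146.56]. Speed limits (degrees/s): [147.25, 147.25, 180, 180, 180, 180].

## Interface

Orientations are given as [roll, pitch, yaw] about the fixed x, y, z axes, in that order (R = Rz(yaw) Ry(pitch) Rx(roll)).
In Python, from workcell import * gives the robot as it stands.
- The arm moves only by the tool move_arm, never from a script. Its argument "motion" is a list of rows, each a list of 3 entries, a list of its own where there are three numbers: the finger opening in mm, from 0 to 91.2, then the shift along the world's x, y, z in units of 25 mm (1.0 is 25 mm), then the turn, a rotation vector about the world's x, y, z in units of 4 degrees (1.0 is 4 degrees). In form: [[grip, [x, y, z], [ax, ay, az]], ...]. A call has 1 to 20 rows; each row shifts and turns the commanded pose from where the row before left it; what a row does not reach is not made up. A row lasts 1/12 s, in which the tool goes at most 41.7 mm and 7.16 degrees, less where a joint would pass 70% of its speed; a pose out of reach is approached as far as the arm can. A call with a number of a shift or a turn outside -1 to 1 is refused whole. A call with a gripper value outside its range is refused whole. The fingers move at their own pace and stop on an object; "grip_force" is the grip in N (left out, the last holds). Time passes only in rows, so rows that do not move let the fingers close. It gives the time, the measured TCP pose, the force, the opening and the grip force at its end, in the units of the state.
- state(): the state, without advancing time (a new reading comes with each control period).
- grab_frame(name): name is "scene" or "top" or "wrist"; returns the picture (420x560x3 uint8, blue, green, red); there is no depth.
- camera_info(name): a dict with "fx", "fy", "cx", "cy" (pixels), "k1" (the pictures are not rectified: a ray, as slopes to the right and down, at radius r is drawn at 1 + k1 r^2 times it, then the intrinsics apply), "rvec" (rotation vector, rad) and "tvec" (3), from world to camera coordinates, as OpenCV has them. Camera axes: x right, y down, z forward; pixel columns grow to the right and rows downward; lengths in mm; the calibration is good to about 2 mm. A picture is of the moment at which its call begins: read the wrist's pose just before it. camera_info takes no time and is no camera call; for the wrist camera it gives the pose at the moment of the call.
- job_done(): hands the job in; it is judged then, once.
The state is a dict: "time_s": time; "qpos": joint angles; "qvel": joint speeds; "effort": joint torques, N m; "ee_pos": TCP position; "ee_rot": TCP orientation; "force": force on the tool from outside, world axes, zero at the start; "torque": the same for the moment, N m; "gripper_width": finger opening in mm; "gripper_force": force on a finger pad.
Only numpy, scipy, OpenCV 4.12 (cv2) and the standard library are available. Lean on these libraries where they do the work, as an engineer would, in place of code of your own. Each camera call takes 0.05 s, during which the arm holds its last target. There are 200 camera calls.

## Working session

There is one attempt and no reset: what is moved stays moved. The work goes in short steps, Python scripts to look and compute and a tool call to move; the robot and the scene stay as the last step left them, time stands still between calls to the robot, and variables do not carry over. Pictures are saved under pics/ and viewed, at most 10 in all, crops included, and the job is handed in when it is done.

Besides the shell and the picture viewer there is one more tool, called after "Emit:" by a JSON object that holds its "api" and its "payload", one argument or row to a line. move_arm: Moves the arm, as the interface text tells. Shifts and turns lie within -1 to 1; 1 stands for 25 mm of shift or 4 degrees of turn. Its arguments: {"type":"object","properties":{"motion":{"type":"array","items":{"type":"array"}},"grip_force":{"type":"number"}},"required":["motion"]}

```bash
mkdir -p pics; cat > h.py <<'E'
from workcell import *
import numpy as np, cv2
def cam(n):
    c=camera_info(n); K=np.array([[c['fx'],0,c['cx']],[0,c['fy'],c['cy']],[0,0,1.]])
    R=cv2.Rodrigues(np.array(c['rvec'],float))[0]; t=np.array(c['tvec'],float).ravel()
    return K,np.array([c['k1'],0,0,0,0.]),R,t
def onplane(C,uv,z):
    K,d,R,t=C
    p=cv2.undistortPoints(np.array(uv,float).reshape(-1,1,2),K,d).reshape(-1,2)
    r=np.c_[p,np.ones(len(p))]@R; o=-R.T@t
    return o+r*((z-o[2])/r[:,2])[:,None]
def proj(C,P):
    K,d,R,t=C
    return cv2.projectPoints(np.array(P,float).reshape(-1,1,3),cv2.Rodrigues(R)[0],t,K,d)[0].reshape(-1,2)
E
python3 - <<'E'
from h import *
for n in("scene","top","wrist"):
    cv2.imwrite(f"pics/{n}0.png",grab_frame(n))
    K,d,R,t=cam(n);print(n,K[0,0],d[0],-R.T@t)
E
```

```text
scene 519.6697448579198 -0.0474824437155901 [-195.28800036 -539.86209672 1192.81343055]
top 517.4835534585095 -0.008258642228732009 [ 387.5567669    27.09725853 1422.19258381]
wrist 368.47838008003095 -0.08536281542479612 [ 60.1209987  574.95351855 383.80069559]
```

View pics/top0.png

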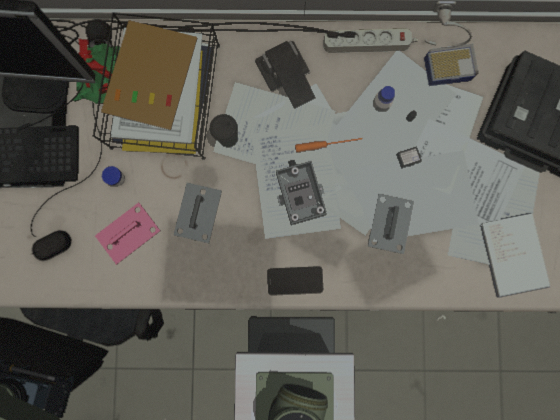

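View pics/scene0.png

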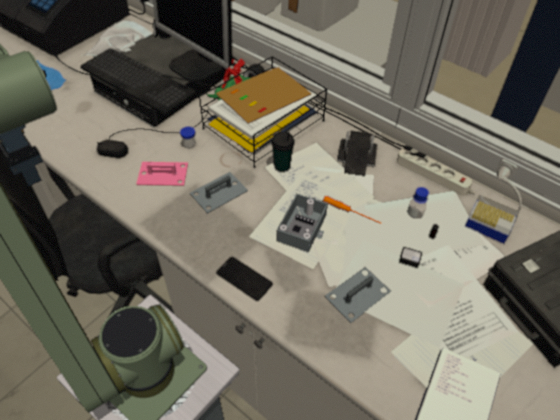

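The top view shows a grey plate at about (198,212), another at (390,222), the housing at (301,190), and the pink look-alike at (128,233). I'll enlarge this area to count the holes.

```bash
python3 - <<'E'
from h import *
im=cv2.imread("pics/top0.png")
a=cv2.resize(im[150:260,160:260],None,fx=4,fy=4,interpolation=cv2.INTER_CUBIC)
b=cv2.resize(im[150:260,350:425],None,fx=4,fy=4,interpolation=cv2.INTER_CUBIC)
cv2.imwrite("pics/crop0.png",cv2.convertScaleAbs(np.hstack([a,b]),alpha=1.5))
C=cam("top")
print(onplane(C,[[198,212],[390,222],[128,233]],5).round(),onplane(C,[[301,190]],60).round())
E
```

```text
[[ 530.  269.    5.]
 [ 506. -260.    5.]
 [ 471.  459.    5.]] [[585. -13.  60.]]
```

View pics/crop0.png

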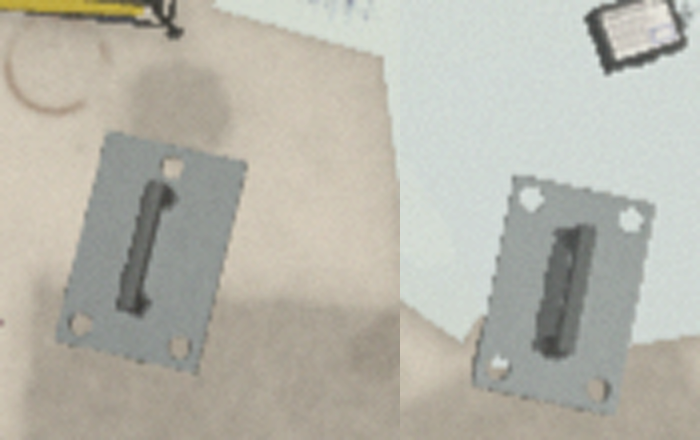

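The left plate has three holes: the single one at crop (173,168), the pair at (80,322) and (180,346). So it is the cover, and the right plate with four holes is the spare. Next I'll measure the cover pose and enlarge the housing.

```bash
python3 - <<'E'
from h import *
im=cv2.imread("pics/top0.png");C=cam("top")
c=np.array([[173,168],[80,322],[180,346]])/4+[160,150]
P=onplane(C,c,3);print(P.round(1))
d=P[0]-(P[1]+P[2])/2
print("len",np.linalg.norm(d),"pair",np.linalg.norm(P[1]-P[2]),"yaw",np.degrees(np.arctan2(d[1],d[0])),"mid",(P[0]+(P[1]+P[2])/2)/2)
a=cv2.resize(im[145:240,255:345],None,fx=6,fy=6,interpolation=cv2.INTER_CUBIC)
cv2.imwrite("pics/crop1.png",cv2.convertScaleAbs(a,alpha=1.6))
print(state())
K,d,R,t=cam("wrist");print(R)
E
```

```text
[[585.8 255.9   3. ]
 [478.6 317.1   3. ]
 [462.7 248.    3. ]]
len 118.20521575234693 pair 70.90922983425138 yaw -13.017011851964474 mid [528.23243329 269.21572463   3.        ]
{'time_s': 0.15, 'qpos': array([ 7.60319552e+01,  1.83426535e+01,  8.96894598e+01, -2.16303891e-03,
        7.20430947e+01, -1.14579793e+00]), 'qvel': array([ 0.00864412, -0.12552047, -0.30749363, -0.06204899,  0.11176931,
        0.0578207 ]), 'effort': array([-4.89784888e-04, -4.12774122e+01, -2.32155812e+01,  7.26986909e-02,
        4.33709845e-02, -9.75084095e-05]), 'ee_pos': array([127.52881989, 560.30080574, 213.32519404]), 'ee_rot': array([-1.79924766e+02,  5.52482226e-04,  1.67178422e+02]), 'force': array([ 0.45890053, -0.364055  , -0.17604323]), 'torque': array([-0.01104753,  0.0256572 , -0.00251257]), 'gripper_force': 0.0, 'gripper_width': 91.0552240234872}
[[ 0.22153662  0.97515125 -0.001254  ]
 [ 0.94442962 -0.21423662  0.24930976]
 [ 0.24284607 -0.05641556 -0.96842298]]
```

View pics/crop1.png

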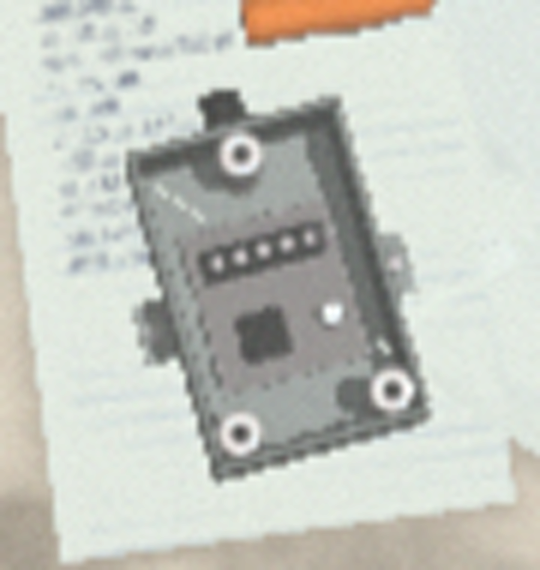

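Gland points up in the image. The bosses are at crop (240,154) for the single one, and (240,433) and (392,390) for the pair. The tool's closing line (77.2°) already matches the cover's y axis (77°). Next I'll go above the cover and compute the housing pose.

```bash
python3 - <<'E'
from h import *
C=cam("top")
c=np.array([[240,154],[240,433],[392,390]])/6+[255,145]
P=onplane(C,c,60);print(P.round(1))
d=P[0]-(P[1]+P[2])/2
print("len",np.linalg.norm(d),"pair",np.linalg.norm(P[1]-P[2]),"yaw",np.degrees(np.arctan2(d[1],d[0])),"mid",(P[0]+(P[1]+P[2])/2)/2)
E
```

```text
[[637.2   3.2  60. ]
 [512.6   2.5  60. ]
 [532.1 -64.5  60. ]]
len 119.83630781423507 pair 69.74962975216745 yaw 16.562266392355884 mid [579.76445953 -13.89590814  60.        ]
```

Emit:
{"api": "move_arm", "payload": {
  "motion": [
    [91,[0.8,-0.58,-0.1],[0,0,0]],
    [91,[0.8,-0.58,-0.1],[0,0,0]],
    [91,[0.8,-0.58,-0.1],[0,0,0]],
    [91,[0.8,-0.58,-0.1],[0,0,0]],
    [91,[0.8,-0.58,-0.1],[0,0,0]],
    [91,[0.8,-0.58,-0.1],[0,0,0]],
    [91,[0.8,-0.58,-0.1],[0,0,0]],
    [91,[0.8,-0.58,-0.1],[0,0,0]],
    [91,[0.8,-0.58,-0.1],[0,0,0]],
    [91,[0.8,-0.58,-0.1],[0,0,0]],
    [91,[0.8,-0.58,-0.1],[0,0,0]],
    [91,[0.8,-0.58,-0.1],[0,0,0]],
    [91,[0.8,-0.58,-0.1],[0,0,0]],
    [91,[0.8,-0.58,-0.1],[0,0,0]],
    [91,[0.8,-0.58,-0.1],[0,0,0]],
    [91,[0.8,-0.58,-0.1],[0,0,0]],
    [91,[0.8,-0.58,-0.1],[0,0,0]],
    [91,[0.8,-0.58,-0.1],[0,0,0]],
    [91,[0.8,-0.58,-0.1],[0,0,0]],
    [91,[0.8,-0.58,-0.1],[0,0,0]]
  ]
}}

```text
time_s: 1.82
ee_pos: [528.3, 269.7, 163.5]
ee_rot: [-180.0, -0.0, 167.2]
force: [0.3, 0.9, 0.1]
gripper_width: 90.7
gripper_force: 0.0
```

Emit:
{"api": "move_arm", "payload": {
  "motion": [
    [91,[0,0,0],[0,0,0]],
    [91,[0,0,0],[0,0,0]],
    [91,[0,0,0],[0,0,0]]
  ]
}}

```text
time_s: 2.07
ee_pos: [527.0, 270.8, 163.7]
ee_rot: [-180.0, -0.1, 167.2]
force: [0.2, -0.2, 0.7]
gripper_width: 90.9
gripper_force: 0.0
```

```bash
python3 - <<'E'
from h import *
s=state();print(s['ee_pos'],s['ee_rot'],s['qpos'])
C=cam("wrist");np.savez("w1.npz",*C)
cv2.imwrite("pics/wrist1.png",grab_frame("wrist"))
print(proj(C,[[585.8,255.9,5],[478.6,317.1,5],[462.7,248,5],[528,269,46]]))
E
```

```text
[527.02145702 270.77257825 163.66432   ] [-1.79988351e+02 -6.68254617e-02  1.67159884e+02] [ 2.60623877e+01  2.18991073e+01  9.17059691e+01  3.58886935e-02
  6.64542479e+01 -5.11118573e+01]
[[276.2185996  257.77450614]
 [317.06615654 131.3874018 ]
 [236.26943267 131.18541816]
 [276.03759291 207.55802103]]
```

View pics/wrist1.png

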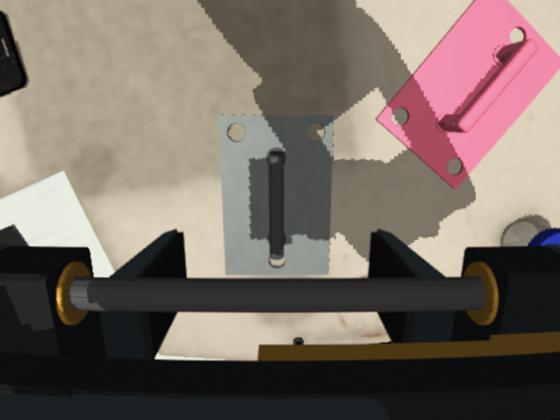

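The wrist view shows holes at (236,132), (316,131) and (277,258), which matches the predicted pixels to within 1 px. The bar runs vertically and is centred between the fingers. I'll descend and grip.

Emit:
{"api": "move_arm", "payload": {
  "motion": [
    [91,[0.04,-0.06,-0.7],[0,0,0]],
    [91,[0,0,-0.7],[0,0,0]],
    [91,[0,0,-0.7],[0,0,0]],
    [91,[0,0,-0.7],[0,0,0]],
    [91,[0,0,-0.7],[0,0,0]],
    [91,[0,0,-0.7],[0,0,0]],
    [91,[0,0,-0.7],[0,0,0]],
    [91,[0,0,-0.7],[0,0,0]],
    [91,[0,0,-0.1],[0,0,0]],
    [91,[0,0,0],[0,0,0]],
    [91,[0,0,0],[0,0,0]]
  ]
}}

```text
time_s: 3.03
ee_pos: [528.7, 269.9, 22.3]
ee_rot: [180.0, 0.0, 167.2]
force: [-0.2, 0.2, -0.3]
gripper_width: 91.2
gripper_force: 0.0
```

Emit:
{"api": "move_arm", "payload": {
  "motion": [
    [50,[0,0,0],[0,0,0]],
    [30,[0,0,0],[0,0,0]],
    [20,[0,0,0],[0,0,0]],
    [10,[0,0,0],[0,0,0]],
    [0,[0,0,0],[0,0,0]],
    [0,[0,0,0],[0,0,0]],
    [0,[0,0,0],[0,0,0]],
    [0,[0,0,0],[0,0,0]],
    [0,[0,0,0],[0,0,0]],
    [0,[0,0,0],[0,0,0]],
    [0,[0,0,0],[0,0,0]],
    [0,[0,0,0],[0,0,0]]
  ],
  "grip_force": 40
}}

```text
time_s: 4.03
ee_pos: [528.6, 269.2, 21.4]
ee_rot: [180.0, -0.0, 167.2]
force: [-0.1, 0.6, -0.5]
gripper_width: 13.9
gripper_force: 0.0
```

Emit:
{"api": "move_arm", "payload": {
  "motion": [
    [0,[0,0,0],[0,0,0]],
    [0,[0,0,0],[0,0,0]],
    [0,[0,0,0],[0,0,0]],
    [0,[0,0,0],[0,0,0]],
    [0,[0,0,0],[0,0,0]]
  ]
}}

```text
time_s: 4.45
ee_pos: [528.7, 269.3, 21.5]
ee_rot: [180.0, 0.0, 167.2]
force: [0.5, 0.2, -0.4]
gripper_width: 11.4
gripper_force: 40.0
```

Emit:
{"api": "move_arm", "payload": {
  "motion": [
    [0,[0,0,0.2],[0,0,0]],
    [0,[0,0,0.4],[0,0,0]],
    [0,[0,0,0.6],[0,0,0]],
    [0,[0,0,0.6],[0,0,0]],
    [0,[0,0,0.6],[0,0,0]],
    [0,[0,0,0.6],[0,0,0]],
    [0,[0,0,0.6],[0,0,0]],
    [0,[0,0,0.4],[0,0,0]],
    [0,[0,0,0],[0,0,0]],
    [0,[0,0,0],[0,0,0]],
    [0,[0,0,0],[0,0,0]]
  ]
}}

```text
time_s: 5.37
ee_pos: [527.9, 268.8, 120.6]
ee_rot: [-179.9, -0.1, 167.2]
force: [-0.5, -0.6, -4.2]
gripper_width: 11.7
gripper_force: 40.0
```

Held with the opening at 11.7 mm, and a 4 N load. Carrying to above the housing and turning +29.4°.

Emit:
{"api": "move_arm", "payload": {
  "motion": [
    [0,[0.06,-0.35,0],[0,0,0.23]],
    [0,[0.13,-0.7,0],[0,0,0.46]],
    [0,[0.13,-0.7,0],[0,0,0.46]],
    [0,[0.13,-0.7,0],[0,0,0.46]],
    [0,[0.13,-0.7,0],[0,0,0.46]],
    [0,[0.13,-0.7,0],[0,0,0.46]],
    [0,[0.13,-0.7,0],[0,0,0.46]],
    [0,[0.13,-0.7,0],[0,0,0.46]],
    [0,[0.13,-0.7,0],[0,0,0.46]],
    [0,[0.13,-0.7,0],[0,0,0.46]],
    [0,[0.13,-0.7,0],[0,0,0.46]],
    [0,[0.13,-0.7,0],[0,0,0.46]],
    [0,[0.13,-0.7,0],[0,0,0.46]],
    [0,[0.13,-0.7,0],[0,0,0.46]],
    [0,[0.13,-0.7,0],[0,0,0.46]],
    [0,[0.13,-0.7,0],[0,0,0.46]],
    [0,[0.06,-0.45,0],[0,0,0.23]],
    [0,[0,0,0],[0,0,0]],
    [0,[0,0,0],[0,0,0]],
    [0,[0,0,0],[0,0,0]]
  ]
}}

```text
time_s: 7.03
ee_pos: [579.8, -12.7, 120.7]
ee_rot: [179.9, -0.1, -163.4]
force: [0.3, -0.1, -3.3]
gripper_width: 11.8
gripper_force: 40.0
```

```bash
python3 - <<'E'
from h import *
s=state();print(s['ee_pos'],s['ee_rot'],s['force'])
C=cam("wrist");np.savez("w2.npz",*C)
im=grab_frame("wrist");cv2.imwrite("pics/wrist2.png",im)
cv2.imwrite("pics/top2.png",grab_frame("top"))
E
```

```text
[579.76559767 -12.73315623 120.67956404] [ 1.79931579e+02 -8.73552701e-02 -1.63405059e+02] [ 0.25241657 -0.13977894 -3.30004741]
```

View pics/wrist2.png

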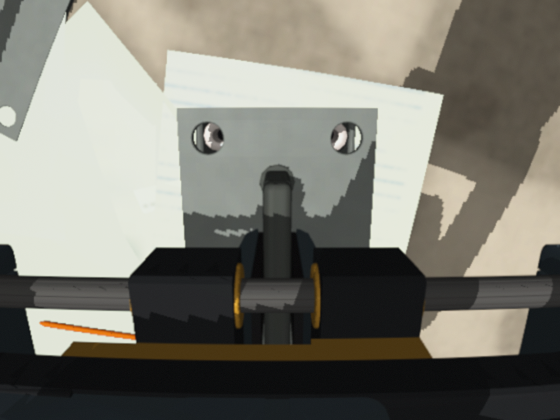

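The paired holes at (207,138) and (346,138) show the bosses inside them. Lowering to about 12 mm above the rim and looking closely.

Emit:
{"api": "move_arm", "payload": {
  "motion": [
    [0,[0,-0.02,-0.3],[0,0,0]],
    [0,[0,-0.02,-0.3],[0,0,0]],
    [0,[0,0,-0.3],[0,0,0]],
    [0,[0,0,-0.2],[0,0,0]],
    [0,[0,0,0],[0,0,0]],
    [0,[0,0,0],[0,0,0]],
    [0,[0,0,0],[0,0,0]]
  ]
}}

```text
time_s: 7.72
ee_pos: [580.6, -14.3, 94.0]
ee_rot: [180.0, 0.0, -163.4]
force: [1.1, -0.4, -3.3]
gripper_width: 11.5
gripper_force: 40.0
```

```bash
python3 - <<'E'
from h import *
s=state();print(s['ee_pos'],s['ee_rot'],s['force'])
C=cam("wrist");np.savez("w3.npz",*C)
im=grab_frame("wrist");cv2.imwrite("pics/wrist3.png",im)
t=grab_frame("top");cv2.imwrite("pics/top3.png",t)
f=lambda a,k:cv2.resize(a,None,fx=k,fy=k,interpolation=cv2.INTER_CUBIC)
a=np.hstack([f(im[110:170,180:240],6),f(im[110:170,315:375],6)])
b=f(cv2.convertScaleAbs(t[150:238,260:380],alpha=1.5),6)
cv2.imwrite("pics/c3.png",a)
cv2.imwrite("pics/t3.png",b)
E
```

```text
[580.6067525  -14.31124416  94.0476091 ] [ 1.79998771e+02  2.00435957e-02 -1.63384552e+02] [ 1.14990161 -0.36605604 -3.31136113]
```

View pics/c3.png

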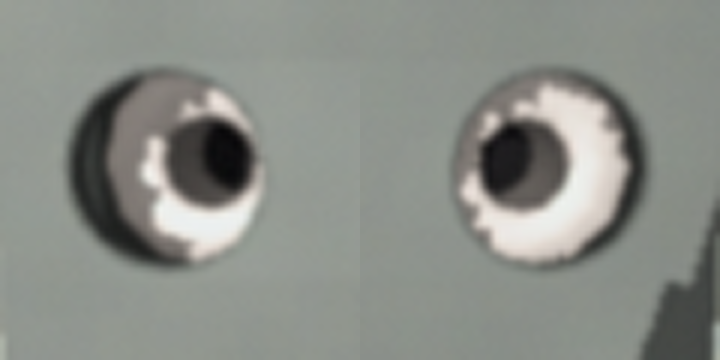

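View pics/t3.png

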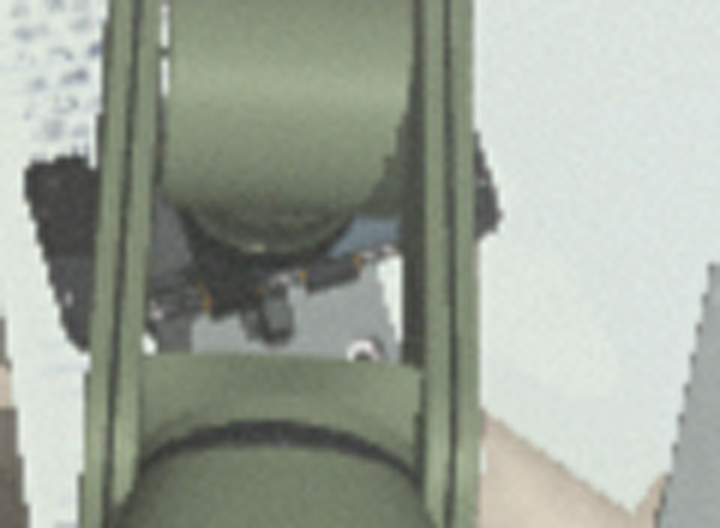

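In the wrist crops, the left hole is centred at crop (167,168) with its thread at (211,163). The right hole is at (187,168) with its thread at (164,165). Now converting to millimetres.

```bash
python3 - <<'E'
from h import *
z=np.load("w3.npz");C=[z[k] for k in z.files]
g=lambda x,y,u:[u+(x+.5)/6-.5,110+(y+.5)/6-.5]
H=onplane(C,[g(167,168,180),g(187,168,315)],77.5)
T=onplane(C,[g(211,163,180),g(164,165,315)],60)
E=onplane(C,[g(70,168,180),g(265,168,180)],77.5);print("dia",np.linalg.norm(E[0]-E[1]))
E=onplane(C,[g(165,163,180),g(257,163,180)],60);print("tdia",np.linalg.norm(E[0]-E[1]))
print(H.round(1),T.round(1),"err T-H",(T-H).round(1))
print("pair",np.linalg.norm(H[0]-H[1]),np.linalg.norm(T[0]-T[1]))
for p in(H,T):
    d=p[0]-p[1]; a=np.arctan2(d[1],d[0]); yaw=np.degrees(a)%180-90
    m=p[:2].mean(0); yr=np.radians(yaw); print("yaw",yaw,"mid",m[:2]+60*np.array([np.cos(yr),np.sin(yr)]))
E
```

```text
dia 16.39590378058286
tdia 8.438957853220279
[[ 5.335e+02 -6.600e+01  7.750e+01]
 [ 5.136e+02  5.000e-01  7.750e+01]] [[533.7 -65.1  60. ]
 [514.    1.7  60. ]] err T-H [[  0.2   0.9 -17.5]
 [  0.3   1.2 -17.5]]
pair 69.34537351428865 69.65469236122217
yaw 16.640332847914635 mid [581.06550281 -15.56334132]
yaw 16.5014620974285 mid [581.37450278 -14.63697216]
```

The offset is about (+0.3, +1.0) mm and yaw agrees within 0.15°. I'll correct this and check level and clearance from the scene camera.

Emit:
{"api": "move_arm", "payload": {
  "motion": [
    [0,[0.01,0.04,0],[0,0,0]],
    [0,[0,0,0],[0,0,0]],
    [0,[0,0,0],[0,0,0]],
    [0,[0,0,0],[0,0,0]],
    [0,[0,0,0],[0,0,0]],
    [0,[0,0,0],[0,0,0]]
  ]
}}

```text
time_s: 8.32
ee_pos: [580.6, -13.3, 94.0]
ee_rot: [180.0, 0.0, -163.4]
force: [-0.1, 0.5, -3.0]
gripper_width: 11.7
gripper_force: 40.0
```

```bash
python3 - <<'E'
from h import *
s=state();print(s['ee_pos'],s['ee_rot'],s['force'])
C=cam("wrist");np.savez("w4.npz",*C)
im=grab_frame("wrist");sc=grab_frame("scene")
f=lambda a,k:cv2.resize(a,None,fx=k,fy=k,interpolation=cv2.INTER_CUBIC)
a=np.vstack([f(im[110:170,180:240],4),f(im[110:170,315:375],4)])
b=f(cv2.convertScaleAbs(sc[180:260,260:345],alpha=1.5),6)
b=cv2.copyMakeBorder(b,0,max(0,480-b.shape[0]),0,0,cv2.BORDER_CONSTANT)
cv2.imwrite("pics/c4.png",np.hstack([a,b]))
S=cam("scene");c,n=np.cos(np.radians(16.5)),np.sin(np.radians(16.5))
for z in(60,72.5,77.5):
    P=[[581+c*x-n*y,-14+n*x+c*y,z] for x,y in((-75,50),(-75,-50),(75,-50),(75,50))]
    print(z,((proj(S,P)-[260,180])*6+[240,0]).round())
E
```

```text
[580.6058053  -13.31663233  94.01952794] [ 1.79996852e+02  2.76169124e-03 -1.63381057e+02] [-0.07898779  0.45468935 -2.97331347]
60 [[338. 294.]
 [541. 364.]
 [651. 134.]
 [458.  72.]]
72.5 [[338. 277.]
 [542. 347.]
 [653. 117.]
 [459.  55.]]
77.5 [[338. 270.]
 [543. 340.]
 [654. 110.]
 [459.  48.]]
```

View pics/c4.png

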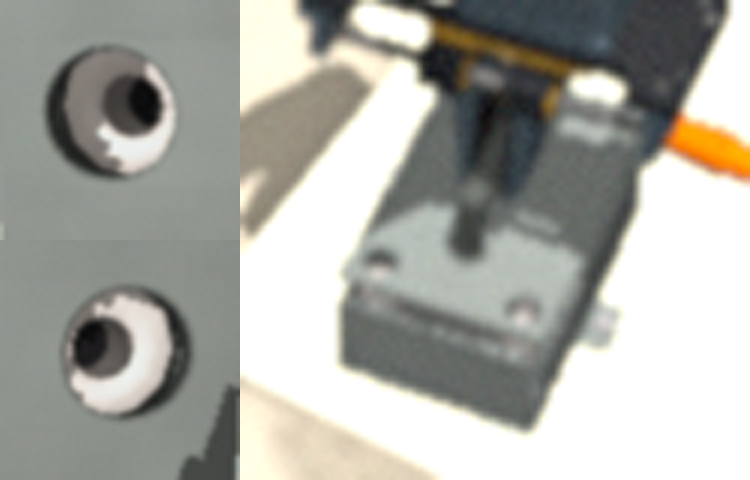

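The wrist crops now show both threads placed symmetrically in their holes (shifts of 21 and 23 crop px towards the image centre, as parallax demands). The scene crop shows the near plate edge at about (345,275)–(545,345), which is where a level plate 12.5 mm above the rim should project. There is a clear gap underneath. Handing in.

```bash
python3 -c "
from workcell import *
print(job_done())"
```

```text
the job is handed in; nothing more can be done
None
```

I handed the job in with the three-hole cover gripped at 40 N, level and the right way round, about 12 mm above the housing rim. The paired holes measured within about 1 mm of their threads; the single hole was hidden from the cameras, so its fit is inferred from the plate's shape, and `job_done()` returned no verdict.

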